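# Rack the flip-top bottle, bring it round to the front and hold the carousel

### The job

Stand the amber bottle with the open flip-top lid in the empty place of the bottle carousel, and turn the carousel gently until that place is squarely at the open front of its steel drip tray. Its lid is open, so keep the bottle upright, set it down rather than drop it, and leave everything else on the bench where it is. The turntable runs freely, so finish with a firm grip on the carousel's centre knob, the bottle let go and standing in its place: your program ends while still holding the turntable still, so that the nurse can draw from the bottle.

Things in the scene. Friction and masses are not known exactly. Their poses are not given: they have to be found in the camera images.
- flip_bottle: Bottle to rack, left or right of the carousel. Brown, 50 mm across (foot tapers to 42 mm over the lowest 5 mm), shoulder at 60 to 78 mm height, white ribbed cap 36 mm across from 79 to 106 mm. The cap's open lid is a white 30 mm disc at its top, reaching 54 mm from the axis. Origin: centre of the underside; z up, x towards the lid. 0.1 to 0.2 kg. Grip the cap along y, clear of the lid.
- tray: Fixed square steel drip tray 270 mm wide under the carousel; walls 34 mm high and 4 mm thick at the back and both sides. The front, its own -x side, is open but for an 8 mm lip and points roughly to the robot (up to 20 degrees off). Origin: centre of the underside, on the bench and on the turntable's axis; z up.
- turntable: Turning part: grey disc 236 mm across, top 25 mm above the bench, six cups on an 85 mm radius 60 degrees apart; five hold bottles of the same size with plain screw caps, wedged fast. Origin: on the vertical turning axis, 15 mm above the bench; own -x points to the empty cup. Turns freely both ways (0.04 N m friction, no clicks). Starts with the empty cup over 40 degrees off the front.
- empty_place (a point): Centre of the floor of the empty cup, 25 mm above the bench, 85 mm from the turning axis. The cup is 56 mm across inside, its rim 24 mm high and 4 mm thick. Turns with the turntable.
- front (a point): The fixed point, 85 mm from the turning axis towards the tray's open front and 25 mm above the bench, where the empty place's centre comes when it is squarely at the front.
- knob (a point): Centre of the black ribbed knob on the turning axis, on a 16 mm steel column: 44 mm across, full width from 173 to 194 mm above the bench, this point at 184 mm, top 198 mm. All else on the carousel is under 140 mm high, so it can be gripped from above at any angle; turning the grip turns the carousel.
- spare_bottle: Bystander: a bottle like the flip-top bottle but with a plain screw cap (106 mm high), standing on the bench on the other side of the carousel. Origin at the centre of its underside.
- grey_rack: Bystander: empty dark grey two-deck tube rack, 54 by 106 mm and 60 mm high, on the bench beyond one of the bottles. Origin at the centre of its underside.
- label_roll: Bystander: roll of paper labels lying flat, 72 mm across and 28 mm high, beyond the other bottle. Origin at the centre of its underside.
- marker_pen: Bystander: marker pen about 130 mm long and 12 mm thick lying near the robot at the right. Origin at its middle, on the bench.

How it is judged:
By the outcome, as a careful person would: the job done as asked, in the order asked, and still so for the second after the job is handed in, while the arm keeps its last pose, push and grip.
It also fails if it takes over 61 s, if anything falls off the work surface, if the arm or the gripper's body presses on something with over 40 N, if the wrist force passes 120 N, or if a joint passes its speed limit or range.

### The arm

A 7-joint arm with a two-finger parallel gripper is mounted at the origin on the work surface. World frame = base frame: x ahead of the robot, y to its left, z up, the work surface at z = 0. Lengths are in m, angles in rad, forces in N, time in s.
With the tool pointing down it reaches from about 0.4 to 0.85 m from the base axis. Payload 6.9 kg.
Tool frame: the origin (TCP) lies on the mounting face of the last link; the fingertips stand 173 mm ahead of it and the grasp point (between the pads) lies 155 mm ahead of it; z points along the fingers, x is the direction in which the jaws open and shut, and the axes are right-handed (so a half turn about z gives the same grasp; the last joint's range is limited). The gripper opens to 85 mm and grips with 20 to 120 N. Pads are 22 mm wide; open, the fingers measure 114 mm over their backs; the gripper's body (76 mm by 85 mm) begins 54 mm behind the grasp point. The pads swing forward as they close: fully open they stand 13 mm farther back than shut.
Start: joints at [1.226, 0.507, -0.238, 1.5, 0.126, 1.149, -0.155], TCP at [0.272, -0.563, 0.405] pointing down, gripper open.
Joint ranges: [-3.08, 3.08], [-0.24, 2.05], [-1.43, 1.35], [0, 2.5], [-1.52, 4.66], [0.17, 1.96], [-2.89, 2.89]. Speed limits (rad/s): [2.39, 2.39, 3.14, 3.14, 3.14, 3.14, 3.14].

### API

Orientations are given as a rotation vector (axis times angle).
In Python, from plant import * gives the robot as it stands.
- The arm moves only by the tool play_rows, never from a script. Its argument "series" is a list of rows, each a list of 3 entries, a list of its own where there are three numbers: the shift along the tool's x, y, z in cm, then the turn about the tool's z in rad, then the closure, from 0 (fully open) to 1 (shut). A call has 1 to 12 rows; each row is the pose to reach, as a shift and turn from the pose measured when the call began, along the tool's axes at that moment; what a row does not reach only later rows make up. A row lasts 1/8 s, in which the tool goes at most 62.5 mm and 10.7 degrees, less where a joint would pass 70% of its speed; a pose out of reach is approached as far as the arm can. A call with a gripper value outside its range is refused whole. The fingers move at their own pace and stop on an object; "grip_force" is the grip in N (left out, the last holds). Time passes only in rows, so rows that repeat a pose let the fingers close. It gives the time, the measured TCP pose, the force and the opening at its end, in the units of the state.
- sense(): the state, without advancing time (a new reading comes with each control period).
- read_camera(name): name is "scene" or "top" or "wrist"; returns (picture, depth): 384x512x3 uint8, red, green, blue; 384x512 float32, m along the optical axis (not along the pixel's ray), 0 where there is no reading.
- get_calibration(name): a dict with "fovy" (degrees; the focal length in pixels is half the picture's height over the tangent of half this angle, whatever the lens; pixels are square), "cx", "cy" (the principal point, pixels), "rvec" (rotation vector, rad) and "tvec" (3), from world to camera coordinates, as OpenCV has them; the wrist camera has in their place "mount" (4x4, takes a point from camera to tool coordinates, whose origin is the TCP and whose axes are the tool frame's). Camera axes: x right, y down, z forward; pixel columns grow to the right and rows downward; lengths in m; the calibration is good to about 2 mm. A picture is of the moment at which its call begins: read the wrist's pose just before it. get_calibration takes no time and is no camera call.
- hand_in(): hands the job in, once; it reports no verdict.
The state is a dict: "time": time; "joint_pos": joint angles; "qd": joint speeds; "joint_efforts": joint torques, N m; "position": TCP position; "ee_rot": TCP orientation; "wrist_force": force on the tool from outside, world axes, zero at the start; "torque": the same for the moment, N m; "grip_width": finger opening in m.
Only numpy, scipy, OpenCV 4.12 (cv2) and the standard library are available. Lean on these libraries where they do the work, as an engineer would, in place of code of your own. Each camera call takes 0.05 s, during which the arm holds its last target.

## Working session

There is one attempt and no reset: what is moved stays moved. The work goes in short steps, Python scripts to look and compute and a tool call to move; the robot and the scene stay as the last step left them, time stands still between calls to the robot, and variables do not carry over. Pictures are saved under pics/ and viewed, and the job is handed in when it is done.

Besides the shell and the picture viewer there is one more tool, called after "Request:" by a JSON object that holds its "method" and its "body", one argument or row to a line. play_rows: Moves the arm, as the interface text tells. Its arguments: {"type":"object","properties":{"series":{"type":"array"},"grip_force":{"type":"number"}},"required":["series"]}

```bash
ls; mkdir -p pics; python3 - <<'E'
from plant import *
import cv2,numpy as np
s=sense();print(s)
for n in ("scene","top"):
    p,d=read_camera(n);cv2.imwrite(f"pics/{n}0.png",cv2.cvtColor(p,cv2.COLOR_RGB2BGR));np.save(f"{n}0.npy",d)
    print(n,get_calibration(n))
print(get_calibration("wrist"))
E
```

```text
pics
{'time': 0.0, 'joint_pos': array([ 1.22550932,  0.50831635, -0.23754228,  1.50111445,  0.12567501,
        1.14886165, -0.15481785]), 'qd': array([ 0.00093877, -0.00215544,  0.00106234,  0.00062393, -0.00125174,
        0.00073282, -0.00123595]), 'joint_efforts': array([ 3.54275517e-05, -6.20596647e+01, -2.18687922e+00, -2.49653023e+01,
        1.26397336e-02,  1.18203362e-02, -2.94657832e-05]), 'position': array([ 0.27216339, -0.56242511,  0.40384968]), 'ee_rot': array([-2.66095084e+00,  1.66829475e+00,  2.27732904e-03]), 'wrist_force': array([0.45939305, 0.1692299 , 0.81386538]), 'torque': array([ 0.00956728, -0.01614968, -0.00686754]), 'grip_width': 0.0855409894745447}
scene {'fovy': 45.02255689388107, 'cx': 252.85413322154182, 'cy': 187.95409245820974, 'rvec': array([ 2.17523358,  0.33963016, -0.16486947]), 'tvec': array([-0.4806631 ,  0.00939473,  1.3921991 ])}
top {'fovy': 53.79410863830993, 'cx': 251.23521678100323, 'cy': 189.10093892549477, 'rvec': array([ 2.15960167, -2.17690164,  0.11189069]), 'tvec': array([0.009952  , 0.48292408, 1.09738396])}
{'fovy': 65.00096981625781, 'cx': 252.97680638345707, 'cy': 191.5445149489315, 'mount': array([[ 9.99999670e-01,  7.58772996e-04, -2.90837665e-04,
        -8.46226627e-05],
       [-6.55153884e-04,  9.64567040e-01,  2.63837063e-01,
        -6.69486512e-02],
       [ 4.80724865e-04, -2.63836785e-01,  9.64567219e-01,
         3.08147121e-02],
       [ 0.00000000e+00,  0.00000000e+00,  0.00000000e+00,
         1.00000000e+00]])}
```

View pics/scene0.png

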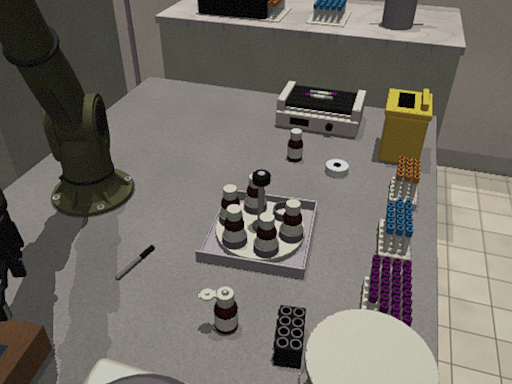

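View pics/top0.png

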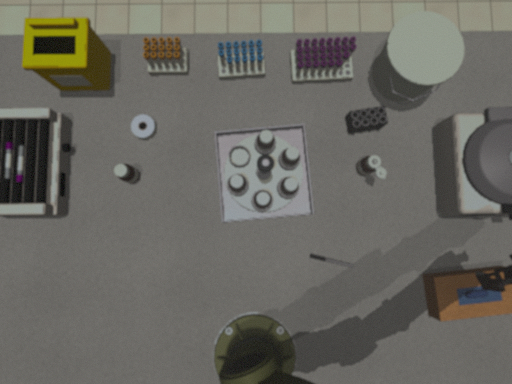

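The scene view shows the flip bottle near (226,310) with its lid to the left at (207,294). In the top view it is at (372,163) with the lid at (380,173). The empty cup is at (240,157), the knob at (265,163), and the tray's open front faces down in the image. I'll enlarge these areas next.

```bash
cat > h.py <<'E'
import numpy as np,cv2
from plant import *
from scipy.spatial.transform import Rotation as R
def K(c,h=384):
    f=h/2/np.tan(np.radians(c["fovy"])/2); return f
def ray(name,u,v,z,s=None):
    "intersect pixel ray with world plane z"
    c=get_calibration(name);f=K(c)
    d=np.array([(u-c["cx"])/f,(v-c["cy"])/f,1.])
    if name=="wrist":
        M=c["mount"];Rt=R.from_rotvec(s["ee_rot"]).as_matrix()
        o=Rt@M[:3,3]+s["position"]; d=Rt@M[:3,:3]@d
    else:
        Rm=R.from_rotvec(c["rvec"]).as_matrix(); o=-Rm.T@c["tvec"]; d=Rm.T@d
    return o+d*(z-o[2])/d[2]
def pt(name,u,v,depth,s=None):
    c=get_calibration(name);f=K(c)
    d=np.array([(u-c["cx"])/f,(v-c["cy"])/f,1.])*depth
    if name=="wrist":
        M=c["mount"];Rt=R.from_rotvec(s["ee_rot"]).as_matrix()
        return Rt@(M[:3,:3]@d+M[:3,3])+s["position"]
    Rm=R.from_rotvec(c["rvec"]).as_matrix(); return Rm.T@(d-c["tvec"])
def proj(name,P,s=None):
    c=get_calibration(name);f=K(c);P=np.asarray(P,float)
    if name=="wrist":
        M=c["mount"];Rt=R.from_rotvec(s["ee_rot"]).as_matrix()
        q=M[:3,:3].T@(Rt.T@(P-s["position"])-M[:3,3])
    else: q=R.from_rotvec(c["rvec"]).as_matrix()@P+c["tvec"]
    return q[0]/q[2]*f+c["cx"],q[1]/q[2]*f+c["cy"]
def crop(src,dst,u0,v0,u1,v1,k):
    p=cv2.imread(src)[v0:v1,u0:u1]
    p=cv2.resize(p,None,fx=k,fy=k,interpolation=cv2.INTER_CUBIC)
    for u in range((u0//10+1)*10,u1,10):
        cv2.line(p,((u-u0)*k,0),((u-u0)*k,6 if u%50 else 14),(0,0,255),1)
        if u%50==0: cv2.putText(p,str(u),((u-u0)*k+2,20),0,.4,(0,0,255),1)
    for v in range((v0//10+1)*10,v1,10):
        cv2.line(p,(0,(v-v0)*k),(6 if v%50 else 14,(v-v0)*k),(0,0,255),1)
        if v%50==0: cv2.putText(p,str(v),(16,(v-v0)*k+4),0,.4,(0,0,255),1)
    cv2.imwrite(dst,p)
E
python3 - <<'E'
from h import *
crop("pics/top0.png","pics/top0a.png",205,115,325,230,5)
crop("pics/top0.png","pics/top0b.png",335,95,405,195,6)
crop("pics/scene0.png","pics/sc0b.png",180,270,310,370,6)
d=np.load("top0.npy")
for u,v in [(372,161),(380,173),(265,162),(240,157),(340,230)]: print(u,v,d[v,u],pt("top",u,v,d[v,u]))
E
```

```text
372 161 1.04853 [ 0.55014535 -0.32903885  0.10622369]
380 173 1.0390735 [ 0.5155552  -0.34771271  0.11214929]
265 162 0.95620465 [ 0.53367729 -0.02918167  0.19726772]
240 157 1.1334591 [0.5800149  0.03897414 0.02385141]
340 230 1.1367524 [ 0.36018069 -0.25950505 -0.00218067]
```

View pics/top0a.png

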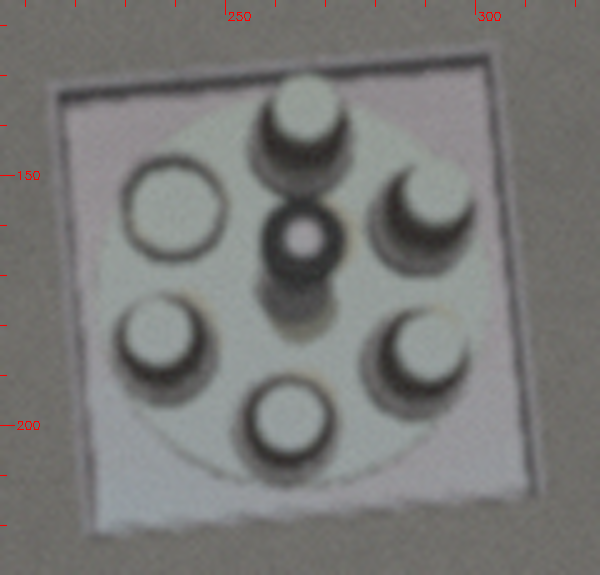

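View pics/top0b.png

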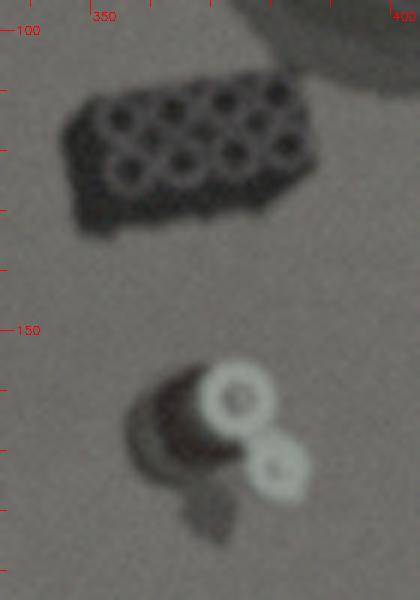

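View pics/sc0b.png

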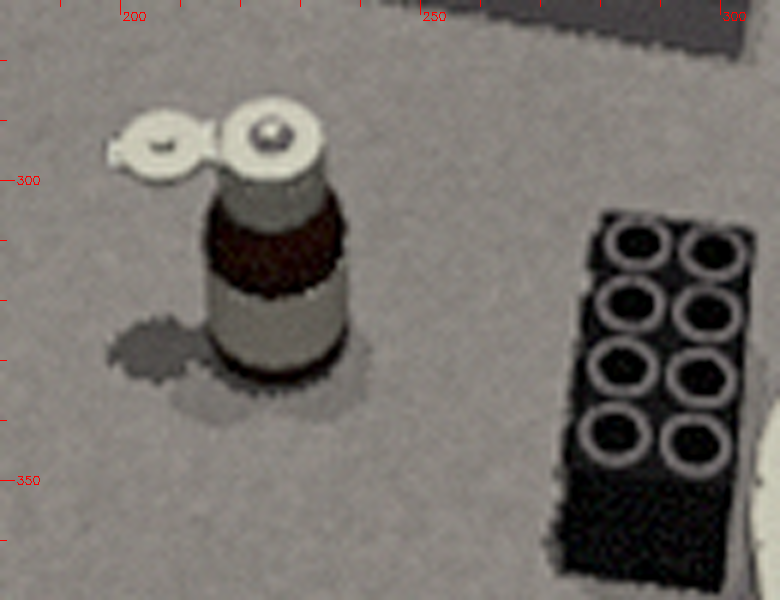

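```bash
python3 - <<'E'
from h import *
np.set_printoptions(precision=4,suppress=True)
cap=ray("top",374.7,161.2,.106);lid=ray("top",381.5,172.5,.106)
print("cap",cap,"lid",lid,"ang",np.degrees(np.arctan2(*(lid-cap)[1::-1])),np.linalg.norm(lid-cap))
cup=ray("top",239.8,156.6,.049);kn=ray("top",265.8,163,.198)
print("cup",cup,"knob",kn,np.degrees(np.arctan2(*(cup-kn)[1::-1])),np.linalg.norm((cup-kn)[:2]))
cs=[ray("top",205+x/5,115+y/5,z) for x,y,z in [(52,90,.034),(492,52,.034),(543,495,.008),(90,533,.008)]]
for c in cs: print(c)
bl,br,fr,fl=cs
for a,b in[(fl,bl),(fr,br)]: print(np.degrees(np.arctan2(*(a-b)[1::-1])))
print("back",np.degrees(np.arctan2(*(br-bl)[1::-1]))-90)
print("front",np.degrees(np.arctan2(*(fr-fl)[1::-1]))-90)
print(np.linalg.norm(bl-br),np.mean(cs,axis=0))
# scene check
cap2=ray("scene",180+270/6,270+138/6,.106);lid2=ray("scene",180+163/6,270+147/6,.106);print(cap2,lid2)
s=sense();M=R.from_rotvec(s["ee_rot"]).as_matrix();print(M)
E
```

```text
cap [ 0.5496 -0.3366  0.106 ] lid [ 0.5178 -0.354   0.106 ] ang -151.19740791028408 0.03624537086016531
cup [0.5764 0.0388 0.049 ] knob [ 0.531  -0.0311  0.198 ] 56.994832520453464 0.08342591054163147
[0.6514 0.1118 0.034 ]
[ 0.6725 -0.1516  0.034 ]
[ 0.4084 -0.1798  0.008 ]
[0.3879 0.0911 0.008 ]
-175.50928611813166
-173.9059599380782
back -175.42061292408152
front -175.67484872279204
0.26421286276984524 [ 0.5301 -0.0321  0.021 ]
[ 0.5515 -0.3383  0.106 ] [ 0.5188 -0.3529  0.106 ]
[[ 0.4357 -0.9001 -0.0008]
 [-0.9001 -0.4357  0.0014]
 [-0.0016  0.     -1.    ]]
```

Request:
{"method": "play_rows", "body": {
  "series": [
    [[-1,-4.4,0],0,0],
    [[-2.1,-8.8,0],0,0],
    [[-3.1,-13.2,0],0,0],
    [[-4.1,-17.6,0],0,0],
    [[-5.1,-22,0],0,0],
    [[-6.2,-26.5,0],0,0],
    [[-7.2,-31,0],0,0],
    [[-8.1,-34.8,0],0,0],
    [[-8.1,-34.8,0],0,0]
  ],
  "grip_force": 30
}}

```text
time: 1.23
position: [0.5528, -0.3342, 0.4034]
ee_rot: [-2.664, 1.659, 0.003]
wrist_force: [-0.5, -0.5, 0.6]
grip_width: 0.0856
```

```bash
python3 - <<'E'
from h import *
s=sense();p,d=read_camera("wrist");cv2.imwrite("pics/w1.png",cv2.cvtColor(p,cv2.COLOR_RGB2BGR));np.save("w1.npy",d)
import pickle;pickle.dump(s,open("w1.pkl","wb"));print(s["position"],s["ee_rot"],s["joint_pos"],s["time"])
crop("pics/w1.png","pics/w1b.png",100,100,500,384,2)
E
```

```text
[ 0.55278439 -0.33424554  0.4033505 ] [-2.66399666  1.65851678  0.0034924 ] [ 0.66770308  0.54502216 -0.27521924  1.44006133  0.14895506  1.17909051
 -0.74040495] 1.225
```

View pics/w1.png

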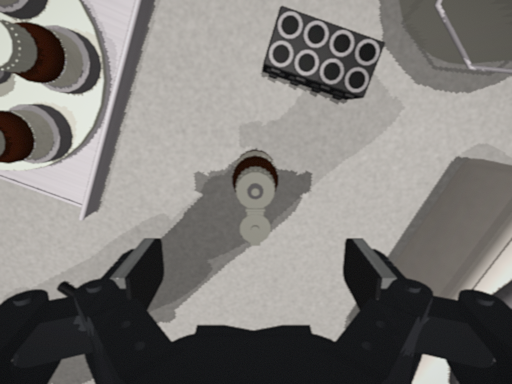

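The wrist view shows the cap centre at about (255,190) with the lid straight below it at (256,230), so the jaws are already across bottle y. I'll refine this with a crop.

```bash
python3 - <<'E'
from h import *
crop("pics/w1.png","pics/w1c.png",215,140,300,255,6)
E
```

```text
(no output)
```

View pics/w1c.png

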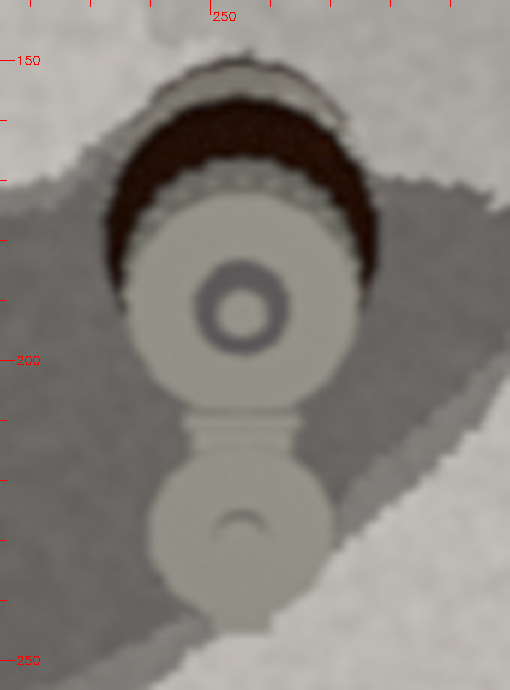

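```bash
python3 - <<'E'
from h import *
import pickle;s=pickle.load(open("w1.pkl","rb"))
np.set_printoptions(precision=4,suppress=True)
d=np.load("w1.npy");print(pt("wrist",255.2,190.8,d[199,250],s),d[199,250])
c=ray("wrist",255.2,190.8,.106,s);l=ray("wrist",255,229.7,.109,s);print(c,l,np.degrees(np.arctan2(*(l-c)[1::-1])))
M=R.from_rotvec(s["ee_rot"]).as_matrix()
print("shift",M.T@(np.array([c[0],c[1],.095])-(s["position"]+M@[0,0,.155])),np.degrees(np.arctan2(M[1,0],M[0,0])))
# shoulder/foot check: foot ellipse
E
```

```text
[ 0.5487 -0.3371  0.1053] 0.27684775
[ 0.5489 -0.337   0.106 ] [ 0.5156 -0.3532  0.109 ] -153.9655738395053
shift [0.0019 0.0053 0.1533] -63.80987886763785
```

Request:
{"method": "play_rows", "body": {
  "series": [
    [[0.2,0.5,2.5],0,0],
    [[0.2,0.5,5],0,0],
    [[0.2,0.5,7.5],0,0],
    [[0.2,0.5,10],0,0],
    [[0.2,0.5,12.5],0,0],
    [[0.2,0.5,14.5],0,0],
    [[0.2,0.5,15.5],0,0],
    [[0.2,0.5,15.5],0,0]
  ],
  "grip_force": 40
}}

```text
time: 2.28
position: [0.5466, -0.3406, 0.2478]
ee_rot: [-2.663, 1.665, 0.006]
wrist_force: [-0.2, 0.4, 0.7]
grip_width: 0.0856
```

```bash
python3 - <<'E'
from h import *
s=sense();p,d=read_camera("wrist");cv2.imwrite("pics/w2.png",cv2.cvtColor(p,cv2.COLOR_RGB2BGR))
p,d=read_camera("scene");cv2.imwrite("pics/s2.png",cv2.cvtColor(p,cv2.COLOR_RGB2BGR))
print(s["position"],s["ee_rot"],s["wrist_force"])
crop("pics/s2.png","pics/s2c.png",160,210,300,360,5)
E
```

```text
[ 0.5466335  -0.34064139  0.24783964] [-2.66280542  1.66534397  0.00605734] [-0.24990038  0.38507165  0.67008851]
```

View pics/w2.png

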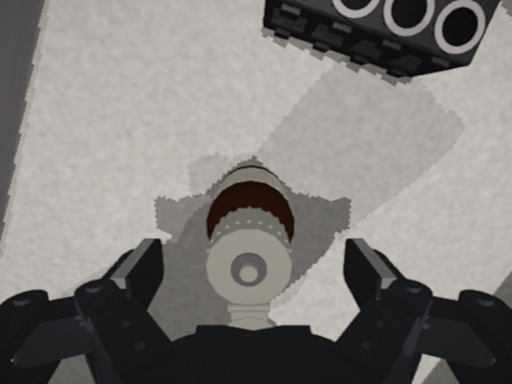

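View pics/s2c.png

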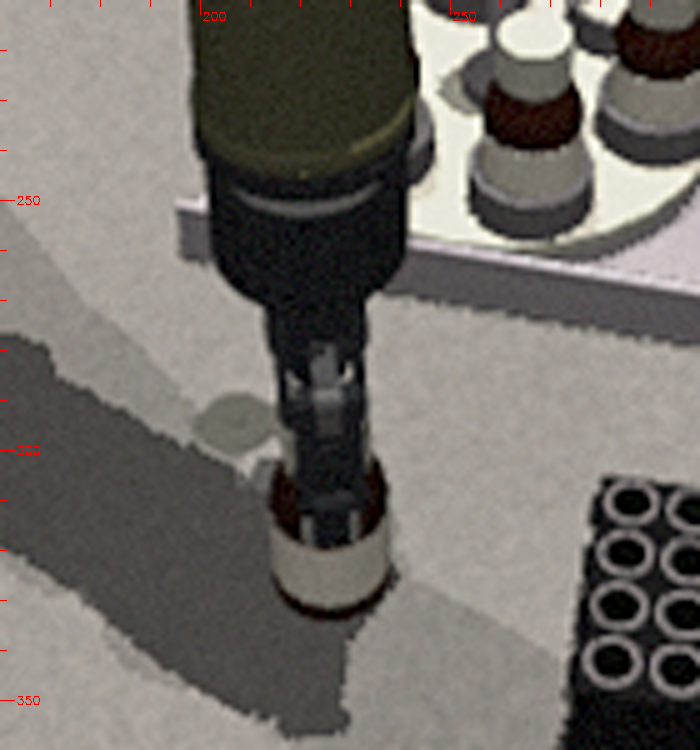

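```bash
python3 - <<'E'
from h import *
np.set_printoptions(precision=4,suppress=True)
s=sense();M=R.from_rotvec(s["ee_rot"]).as_matrix();print(M[:,2])
g=s["position"]+M@[0,0,.155];print(g, M.T@(np.array([.5489,-.337,.095])-g))
c=ray("wrist",249.2,266,.106,s);c[2]=.095;print(c,M.T@(c-g))
E
```

```text
[-0.0007  0.0019 -1.    ]
[ 0.5472 -0.3402  0.0941] [-0.0021 -0.0029 -0.0009]
[ 0.5503 -0.3368  0.095 ] [-0.0016 -0.0043 -0.0009]
```

Request:
{"method": "play_rows", "body": {
  "series": [
    [[-0.2,-0.35,0.1],0,0],
    [[-0.2,-0.35,0.1],0,0.3],
    [[-0.2,-0.35,0.1],0,0.5],
    [[-0.2,-0.35,0.1],0,0.7],
    [[-0.2,-0.35,0.1],0,1],
    [[-0.2,-0.35,0.1],0,1],
    [[-0.2,-0.35,0.1],0,1],
    [[-0.2,-0.35,0.1],0,1]
  ],
  "grip_force": 40
}}

```text
time: 3.38
position: [0.5497, -0.3371, 0.2484]
ee_rot: [-2.663, 1.664, 0.002]
wrist_force: [-1.0, 0.3, 5.4]
grip_width: 0.0349
```

```bash
python3 - <<'E'
from h import *
s=sense();p,d=read_camera("wrist");cv2.imwrite("pics/w3.png",cv2.cvtColor(p,cv2.COLOR_RGB2BGR))
np.set_printoptions(precision=4,suppress=True)
M=R.from_rotvec(s["ee_rot"]).as_matrix();print(M[:,2],s["position"]+M@[0,0,.155],s["wrist_force"],s["grip_width"])
E
```

```text
[-0.0003  0.0017 -1.    ] [ 0.5496 -0.3369  0.0934] [-0.9535  0.3333  5.3557] 0.03494830579635859
```

View pics/w3.png

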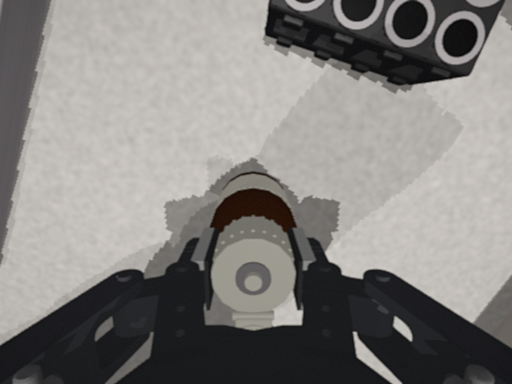

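The cap is held at a 35 mm opening. I'll lift straight up.

Request:
{"method": "play_rows", "body": {
  "series": [
    [[0,0,-0.5],0,1],
    [[0,0,-1.5],0,1],
    [[0,0,-3],0,1],
    [[0,0,-5],0,1],
    [[0,0,-7],0,1],
    [[0,0,-9.5],0,1],
    [[0,0,-12],0,1],
    [[0,0,-14.5],0,1],
    [[0,0,-17],0,1],
    [[0,0,-19.5],0,1],
    [[0,0,-21],0,1],
    [[0,0,-22],0,1]
  ]
}}

```text
time: 4.92
position: [0.5496, -0.3374, 0.4694]
ee_rot: [-2.663, 1.664, 0.001]
wrist_force: [0.1, 0.3, -1.8]
grip_width: 0.0348
```

```bash
python3 - <<'E'
from h import *
s=sense();p,d=read_camera("wrist");cv2.imwrite("pics/w4.png",cv2.cvtColor(p,cv2.COLOR_RGB2BGR))
p,d=read_camera("scene");cv2.imwrite("pics/s4.png",cv2.cvtColor(p,cv2.COLOR_RGB2BGR))
np.set_printoptions(precision=4,suppress=True)
M=R.from_rotvec(s["ee_rot"]).as_matrix();print(M,s["position"]+M@[0,0,.155],s["wrist_force"],s["grip_width"],s["joint_pos"])
g=s["position"]+M@[0,0,.155]
t=np.array([.5770,.0395,g[2]]);print("shift to cup",M.T@(t-g))
E
python3 -c "
from h import *
a=cv2.imread('pics/w4.png');b=cv2.imread('pics/s4.png');cv2.imwrite('pics/c4.png',cv2.resize(np.hstack([a,b]),(800,300)))"
```

```text
[[ 0.4382 -0.8989  0.0003]
 [-0.8989 -0.4382  0.0013]
 [-0.001  -0.0009 -1.    ]] [ 0.5496 -0.3372  0.3144] [ 0.1429  0.2917 -1.7549] 0.0348416440395853 [ 0.672   0.5042 -0.2775  1.3292  0.1354  1.3269 -0.7226]
shift to cup [-0.3266 -0.1896  0.0005]
```

View pics/c4.png

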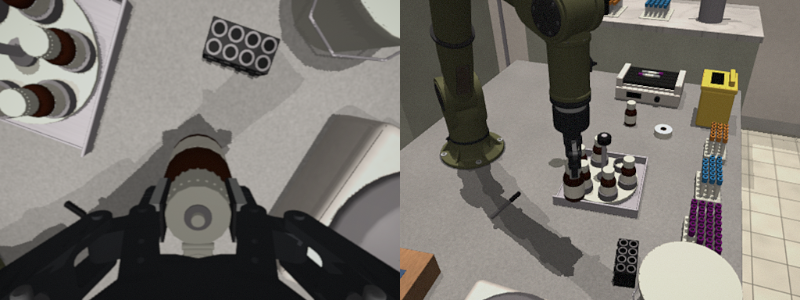

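Request:
{"method": "play_rows", "body": {
  "series": [
    [[-1,-0.5,-0.5],-0.03,1],
    [[-3,-1.6,-1],-0.08,1],
    [[-5.5,-3,-1],-0.14,1],
    [[-8,-4.3,-1],-0.21,1],
    [[-10.5,-5.7,-1],-0.28,1],
    [[-13,-7.1,-1],-0.35,1],
    [[-15.5,-8.4,-1],-0.42,1],
    [[-18,-9.8,-1],-0.48,1],
    [[-20,-10.9,-1],-0.52,1],
    [[-20.8,-11.3,-1],-0.54,1],
    [[-20.8,-11.3,-1],-0.54,1]
  ]
}}

```text
time: 6.4
position: [0.5603, -0.1008, 0.4795]
ee_rot: [-3.011, 0.893, -0.001]
wrist_force: [-0.2, -1.5, -1.1]
grip_width: 0.035
```

```bash
python3 - <<'E'
from h import *
import pickle
s=sense();p,d=read_camera("wrist");cv2.imwrite("pics/w5.png",cv2.cvtColor(p,cv2.COLOR_RGB2BGR));pickle.dump(s,open("w5.pkl","wb"));np.save("w5.npy",d)
np.set_printoptions(precision=4,suppress=True)
M=R.from_rotvec(s["ee_rot"]).as_matrix();print(M,s["position"]+M@[0,0,.155],s["wrist_force"],s["joint_pos"])
E
```

```text
[[ 0.8382 -0.5453  0.0009]
 [-0.5453 -0.8382  0.0007]
 [ 0.0004 -0.001  -1.    ]] [ 0.5604 -0.1007  0.3245] [-0.1734 -1.5067 -1.1433] [ 0.4392  0.3868 -0.4598  1.5192  0.1751  1.2758 -0.6188]
```

View pics/w5.png

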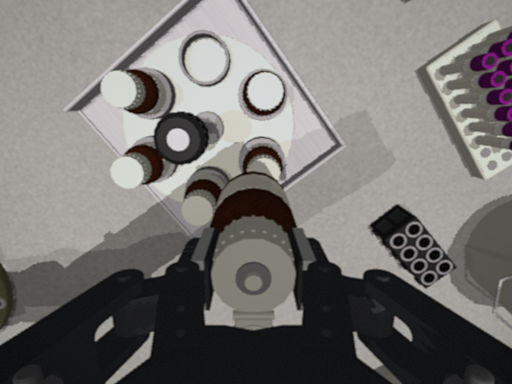

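The carousel is in clear view: empty cup ring at about (205,59), knob top at about (178,139), tray corners at (70,107), (195,235) and (342,145). I'll zoom in.

```bash
python3 - <<'E'
from h import *
crop("pics/w5.png","pics/w5a.png",150,10,260,90,7)
crop("pics/w5.png","pics/w5b.png",60,0,350,200,2)
crop("pics/w5.png","pics/w5c.png",60,80,220,240,4)
E
```

```text
(no output)
```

View pics/w5a.png

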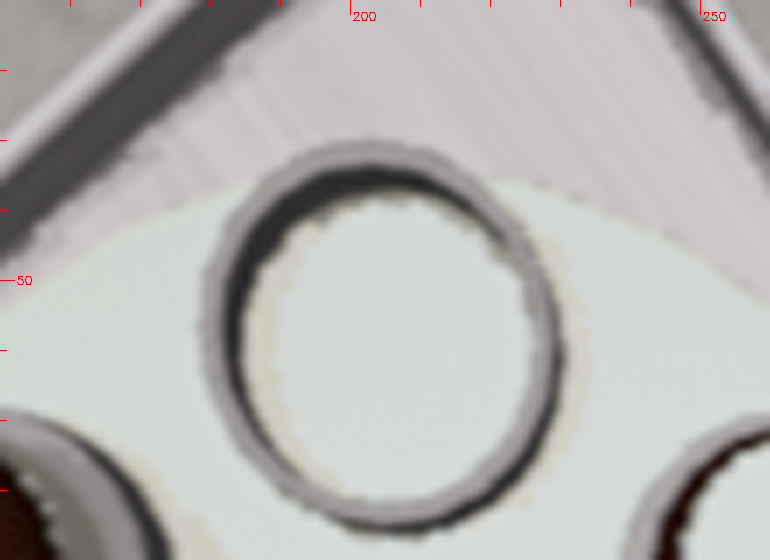

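View pics/w5c.png

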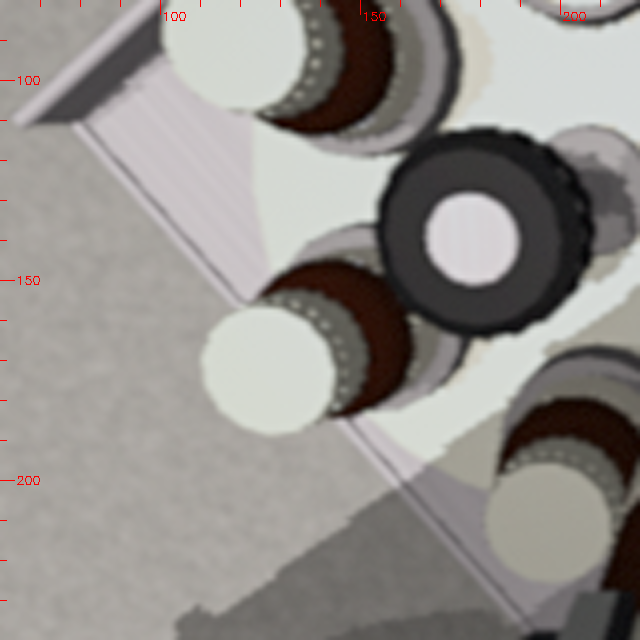

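```bash
python3 - <<'E'
from h import *
import pickle
s=pickle.load(open("w5.pkl","rb"))
np.set_printoptions(precision=4,suppress=True)
cup=ray("wrist",204.3,57.8,.049,s);kn=ray("wrist",178,139.75,.198,s)
print("cup",cup,"knob",kn,np.degrees(np.arctan2(*(cup-kn)[1::-1])),np.linalg.norm((cup-kn)[:2]))
a=ray("wrist",78.75,110.5,.008,s);b=ray("wrist",192.5,237.5,.008,s)
print(a,b,np.degrees(np.arctan2(*(b-a)[1::-1]))-90)
# three-bottle caps (z=.131): centres from crops, for circle fit
for u,v in [(60+236/4,80+45/4),(60+270/4,80+371/4),(60+550/4,80+522/4)]:
    c=ray("wrist",u,v,.131,s); dd=(c-kn); print(c,np.linalg.norm(dd[:2]),np.degrees(np.arctan2(dd[1],dd[0])))
g=s["position"]+R.from_rotvec(s["ee_rot"]).as_matrix()@[0,0,.155]
M=R.from_rotvec(s["ee_rot"]).as_matrix()
t=np.array([cup[0],cup[1],g[2]]);print("shift",M.T@(t-g))
E
```

```text
cup [0.5802 0.0391 0.049 ] knob [ 0.532  -0.0312  0.198 ] 55.56629362854034 0.0852503348560542
[0.3899 0.0882 0.008 ] [ 0.4103 -0.1564  0.008 ] -175.21731426177087
[0.4939 0.0432 0.131 ] 0.08357242990585706 117.0723106226163
[ 0.4481 -0.0262  0.131 ] 0.08400292451541204 176.61844601608902
[ 0.4861 -0.1019  0.131 ] 0.08430436229688053 -122.93168882013403
shift [-0.0597 -0.128   0.0001]
```

Request:
{"method": "play_rows", "body": {
  "series": [
    [[-0.4,-0.8,0],0,1],
    [[-1.2,-2.5,0],0,1],
    [[-2.4,-5,0],0,1],
    [[-3.6,-7.5,0],0,1],
    [[-4.8,-10,0],0,1],
    [[-5.7,-11.9,0],0,1],
    [[-6.1,-12.7,0],0,1],
    [[-6.1,-12.7,0],0,1],
    [[-6.1,-12.7,0],0,1]
  ]
}}

```text
time: 7.58
position: [0.5786, 0.037, 0.4794]
ee_rot: [3.01, -0.898, 0.001]
wrist_force: [0.5, 0.6, -1.7]
grip_width: 0.0347
```

```bash
python3 - <<'E'
from h import *
import pickle
s=sense();p,d=read_camera("wrist");cv2.imwrite("pics/w6.png",cv2.cvtColor(p,cv2.COLOR_RGB2BGR));pickle.dump(s,open("w6.pkl","wb"))
p,d=read_camera("scene");cv2.imwrite("pics/s6.png",cv2.cvtColor(p,cv2.COLOR_RGB2BGR))
np.set_printoptions(precision=4,suppress=True)
M=R.from_rotvec(s["ee_rot"]).as_matrix();g=s["position"]+M@[0,0,.155];print(M,g,s["wrist_force"],s["joint_pos"],s["time"])
t=np.array([.5785,.0393,g[2]]);print("shift",M.T@(t-g))
crop("pics/s6.png","pics/s6c.png",180,110,330,280,4)
E
```

```text
[[ 0.8366 -0.5478  0.0005]
 [-0.5478 -0.8366 -0.0004]
 [ 0.0007  0.0001 -1.    ]] [0.5787 0.037  0.3244] [ 0.4541  0.6019 -1.6769] [ 0.2087  0.408  -0.4875  1.4917  0.1953  1.2898 -0.8787] 7.575
shift [-0.0014 -0.0018 -0.    ]
```

View pics/w6.png

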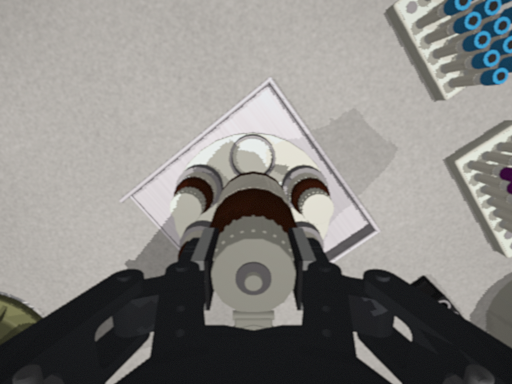

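View pics/s6c.png

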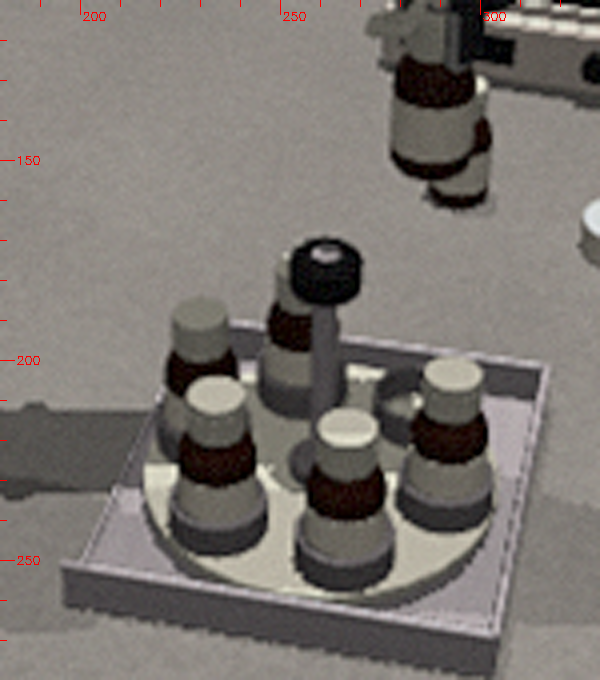

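The cup ring shows at about (253,156), directly ahead of the held bottle. I'll use it to refine the position.

```bash
python3 - <<'E'
from h import *
crop("pics/w6.png","pics/w6a.png",200,120,310,200,7)
E
```

```text
(no output)
```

View pics/w6a.png

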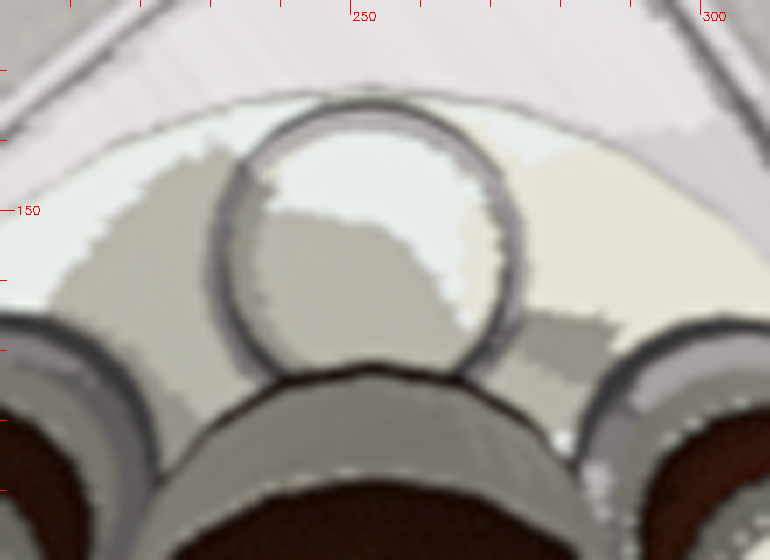

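```bash
python3 - <<'E'
from h import *
import pickle
s=pickle.load(open("w6.pkl","rb"));M=R.from_rotvec(s["ee_rot"]).as_matrix();g=s["position"]+M@[0,0,.155]
q=ray("wrist",252.4,137.3,.049,s);r=M.T@(q-g);print(r, r[1]+.030)
c=M@np.array([r[0],r[1]+.030,0])+g;print(c)
E
```

```text
[-0.00078697 -0.03142119  0.27537634] -0.0014211926586966891
[0.57882006 0.03859273 0.32437827]
```

Request:
{"method": "play_rows", "body": {
  "series": [
    [[-0.1,-0.16,0.7],0,1],
    [[-0.1,-0.16,2.2],0,1],
    [[-0.1,-0.16,4.2],0,1],
    [[-0.1,-0.16,6.2],0,1],
    [[-0.1,-0.16,8.2],0,1],
    [[-0.1,-0.16,10.2],0,1],
    [[-0.1,-0.16,12.2],0,1],
    [[-0.1,-0.16,14.2],0,1],
    [[-0.1,-0.16,15.8],0,1],
    [[-0.1,-0.16,16.8],0,1],
    [[-0.1,-0.16,17.2],0,1],
    [[-0.1,-0.16,17.2],0,1]
  ]
}}

```text
time: 9.18
position: [0.5789, 0.0389, 0.3075]
ee_rot: [-3.01, 0.898, -0.001]
wrist_force: [0.5, 0.8, -0.9]
grip_width: 0.0352
```

```bash
python3 - <<'E'
from h import *
import pickle
s=sense();p,d=read_camera("wrist");cv2.imwrite("pics/w7.png",cv2.cvtColor(p,cv2.COLOR_RGB2BGR))
p,d=read_camera("scene");cv2.imwrite("pics/s7.png",cv2.cvtColor(p,cv2.COLOR_RGB2BGR))
np.set_printoptions(precision=4,suppress=True)
M=R.from_rotvec(s["ee_rot"]).as_matrix();g=s["position"]+M@[0,0,.155];print(M[:,2],g,s["wrist_force"],s["time"])
t=np.array([.5788,.0388,g[2]]);print("shift",M.T@(t-g))
crop("pics/s7.png","pics/s7c.png",200,130,340,270,5)
E
```

```text
[ 0.0008 -0.0001 -1.    ] [0.579  0.0388 0.1525] [ 0.4909  0.7619 -0.8871] 9.175
shift [-0.0001  0.0001 -0.    ]
```

View pics/w7.png

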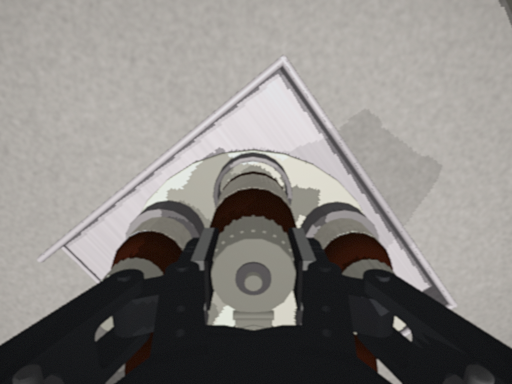

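View pics/s7c.png

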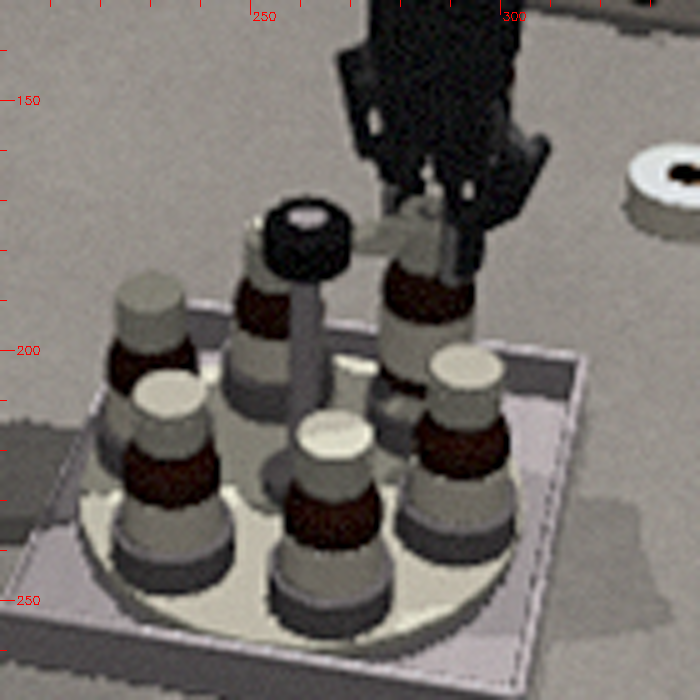

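Request:
{"method": "play_rows", "body": {
  "series": [
    [[0,0,0.4],0,1],
    [[0,0,0.8],0,1],
    [[0,0,1.2],0,1],
    [[0,0,1.6],0,1],
    [[0,0,2.0],0,1],
    [[0,0,2.4],0,1],
    [[0,0,2.7],0,1],
    [[0,0,2.9],0,1],
    [[0,0,3.1],0,1],
    [[0,0,3.1],0,1]
  ]
}}

```text
time: 10.52
position: [0.579, 0.0389, 0.2769]
ee_rot: [-3.01, 0.898, -0.002]
wrist_force: [1.0, 1.0, -0.9]
grip_width: 0.035
```

```bash
python3 - <<'E'
from h import *
s=sense();p,d=read_camera("wrist");cv2.imwrite("pics/w8.png",cv2.cvtColor(p,cv2.COLOR_RGB2BGR))
np.set_printoptions(precision=4,suppress=True)
M=R.from_rotvec(s["ee_rot"]).as_matrix();g=s["position"]+M@[0,0,.155];print(M[:,2],g,g[2]-.0934,s["wrist_force"],s["torque"],s["time"])
E
```

```text
[ 0.0015 -0.0001 -1.    ] [0.5792 0.0388 0.1219] 0.02849846300101662 [ 0.9712  0.979  -0.8762] [-0.01   -0.0219 -0.0209] 10.525
```

View pics/w8.png

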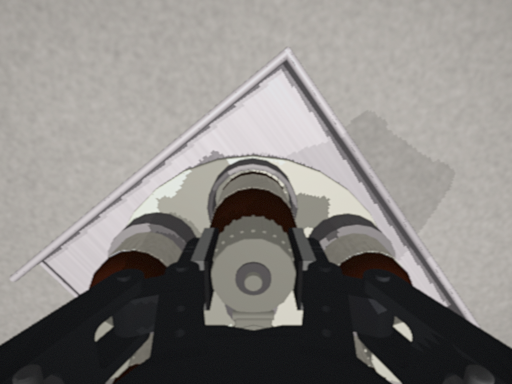

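The bottle is inside the cup, about 3 mm above the floor. I'll lower it in sub-millimetre rows until it touches.

Request:
{"method": "play_rows", "body": {
  "series": [
    [[0,0,0.1],0,1],
    [[0,0,0.2],0,1],
    [[0,0,0.28],0,1],
    [[0,0,0.34],0,1],
    [[0,0,0.34],0,1]
  ]
}}

```text
time: 11.2
position: [0.579, 0.0389, 0.2736]
ee_rot: [-3.01, 0.898, -0.002]
wrist_force: [0.0, -0.1, -1.2]
grip_width: 0.0349
```

Request:
{"method": "play_rows", "body": {
  "series": [
    [[0,0,0.05],0,1],
    [[0,0,0.1],0,1],
    [[0,0,0.1],0,1]
  ]
}}

```text
time: 11.58
position: [0.5792, 0.0389, 0.2733]
ee_rot: [-3.01, 0.899, -0.004]
wrist_force: [-0.9, -0.7, 4.4]
grip_width: 0.0346
```

Request:
{"method": "play_rows", "body": {
  "series": [
    [[0,0,0],0,0.55],
    [[0,0,0],0,0.5],
    [[0,0,0],0,0.4],
    [[0,0,0],0,0.3],
    [[0,0,0],0,0.2],
    [[0,0,0],0,0.2],
    [[0,0,0],0,0.2]
  ]
}}

```text
time: 12.45
position: [0.5792, 0.0389, 0.2733]
ee_rot: [-3.01, 0.898, -0.004]
wrist_force: [-0.1, 0.1, 0.7]
grip_width: 0.0685
```

```bash
python3 - <<'E'
from h import *
s=sense();p,d=read_camera("wrist");cv2.imwrite("pics/w9.png",cv2.cvtColor(p,cv2.COLOR_RGB2BGR))
p,d=read_camera("scene");cv2.imwrite("pics/s9.png",cv2.cvtColor(p,cv2.COLOR_RGB2BGR))
print(s["position"],s["wrist_force"],s["grip_width"],s["time"])
crop("pics/s9.png","pics/s9c.png",200,130,340,270,4)
E
```

```text
[0.5791963  0.03891393 0.2732817 ] [-0.13676467  0.14476863  0.66850602] 0.06851886751973363 12.45
```

View pics/w9.png

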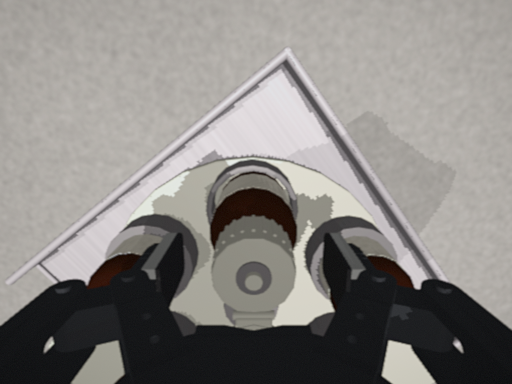

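View pics/s9c.png

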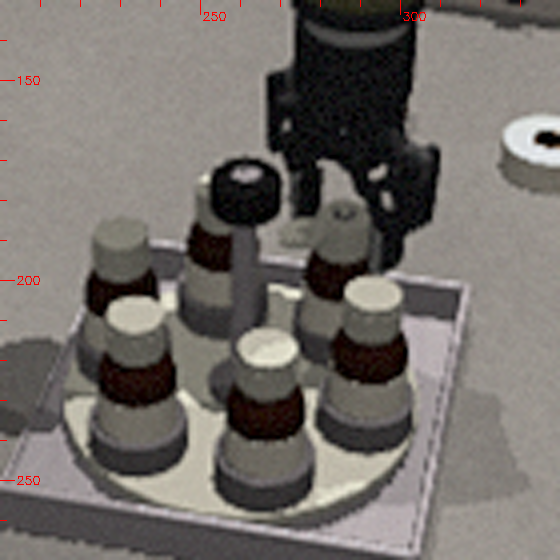

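The bottle stands free in its cup, upright, with the lid pointing inward. I'll go up, then over the knob.

Request:
{"method": "play_rows", "body": {
  "series": [
    [[0,0,-0.5],0,0.2],
    [[0,0,-1.5],0,0.2],
    [[0,0,-3],0,0.1],
    [[0,0,-5],0,0],
    [[0,0,-8],0,0],
    [[0,0,-11],0,0],
    [[0,0,-14],0,0],
    [[0,0,-15],0,0],
    [[-0.1,3,-15],0,0],
    [[-0.1,6,-15],0,0],
    [[-0.1,8.4,-15],0,0],
    [[-0.1,8.4,-15],0,0]
  ]
}}

```text
time: 14.05
position: [0.5311, -0.0325, 0.423]
ee_rot: [3.008, -0.903, 0.003]
wrist_force: [-1.5, -0.1, 0.7]
grip_width: 0.0853
```

```bash
python3 - <<'E'
from h import *
import pickle
s=sense();p,d=read_camera("wrist");cv2.imwrite("pics/w10.png",cv2.cvtColor(p,cv2.COLOR_RGB2BGR));pickle.dump(s,open("w10.pkl","wb"))
np.set_printoptions(precision=4,suppress=True)
M=R.from_rotvec(s["ee_rot"]).as_matrix();g=s["position"]+M@[0,0,.155];print(M,g,s["joint_pos"],s["time"])
E
```

```text
[[ 0.8346 -0.5508  0.0017]
 [-0.5508 -0.8346 -0.0014]
 [ 0.0021  0.0002 -1.    ]] [ 0.5313 -0.0327  0.268 ] [ 0.3511  0.3679 -0.4797  1.7135  0.1886  1.1043 -0.7696] 14.05
```

View pics/w10.png

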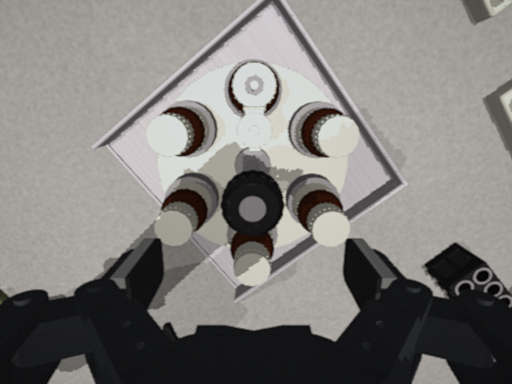

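The knob is at (252,207), the flip-top cap at (253,86) with its lid toward the knob. Tray corners are near (94,146), (270,0), (406,184) and (238,298). I'll zoom in to measure the tray heading.

```bash
python3 - <<'E'
from h import *
crop("pics/w10.png","pics/w10a.png",80,0,280,150,4)
crop("pics/w10.png","pics/w10b.png",220,140,420,310,4)
crop("pics/w10.png","pics/w10c.png",215,60,300,240,4)
E
```

```text
(no output)
```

View pics/w10a.png

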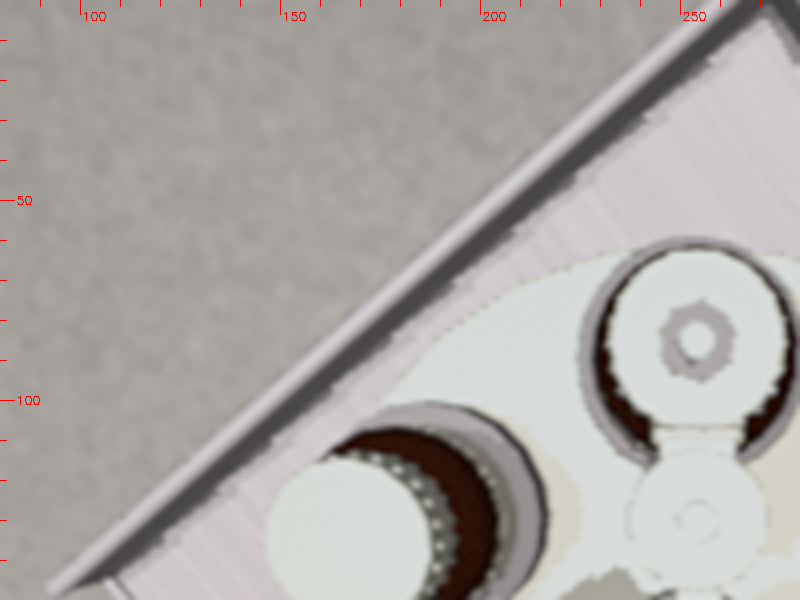

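View pics/w10b.png

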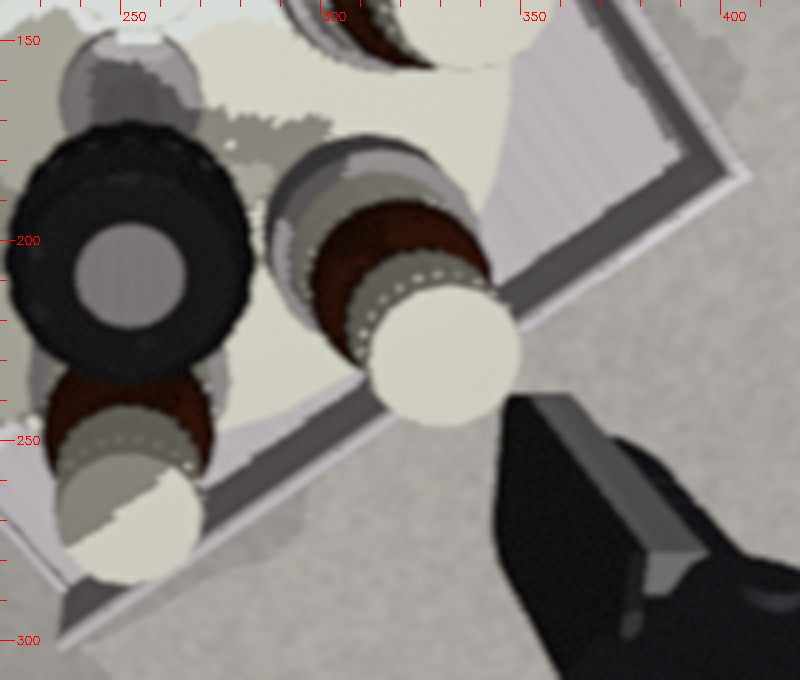

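View pics/w10c.png

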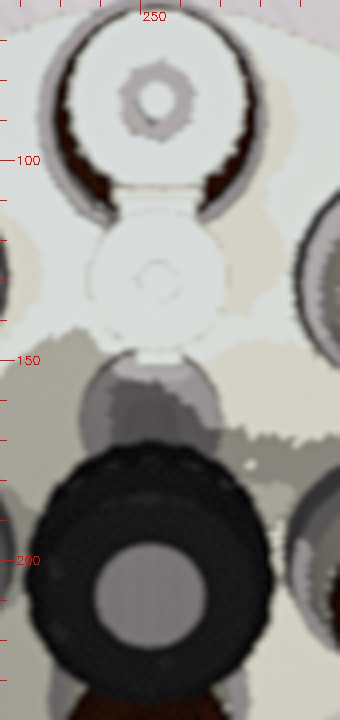

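```bash
python3 - <<'E'
from h import *
import pickle
s=pickle.load(open("w10.pkl","rb"));np.set_printoptions(precision=4,suppress=True)
r=lambda u,v,z:ray("wrist",u,v,z,s)
ang=lambda a,b:np.degrees(np.arctan2(*(b-a)[1::-1]))
kn=r(252.5,208.75,.198);cap=r(253.75,85,.131);print("kn",kn,"cap",cap,ang(kn,cap),np.linalg.norm((cap-kn)[:2]))
print("L inner",ang(r(263.25,.75,.034),r(101.25,144.25,.034)))
print("L outer",ang(r(80+695/4,.75,.034),r(80+50/4,585/4,.034)))
print("R outer",ang(r(407,184.5,.034),r(236.25,302.5,.034)))
print("B outer",ang(r(378.75,140,.034),r(407,182.5,.034))-90)
M=R.from_rotvec(s["ee_rot"]).as_matrix();g=s["position"]+M@[0,0,.155]
corn=[r(80+50/4,585/4,.034),r(236.25,302.5,.034),r(407,184.5,.034)];print(np.array(corn), (corn[0]+corn[2])/2)
t=np.array([kn[0],kn[1],.184]);print(g,M.T@(t-g))
E
```

```text
kn [ 0.5322 -0.0311  0.198 ] cap [0.5794 0.0386 0.131 ] 55.86546682194427 0.08425260752345361
L inner -175.11442985383815
L outer -174.77951617000272
R outer -175.21388335626838
B outer -175.36474644078538
[[ 0.3869  0.092   0.034 ]
 [ 0.4088 -0.1778  0.034 ]
 [ 0.6772 -0.1554  0.034 ]] [ 0.532  -0.0317  0.034 ]
[ 0.5313 -0.0327  0.268 ] [-0.0004 -0.0018  0.084 ]
```

Request:
{"method": "play_rows", "body": {
  "series": [
    [[0,-0.15,1],0,0],
    [[0,-0.15,3],0,0],
    [[0,-0.15,5],0,0],
    [[0,-0.15,7],0,0],
    [[0,-0.15,8.2],0,0],
    [[0,-0.15,8.6],0,0],
    [[0,-0.15,8.6],0,0],
    [[0,-0.15,8.6],0,0]
  ]
}}

```text
time: 15.1
position: [0.5329, -0.0299, 0.3377]
ee_rot: [-3.009, 0.901, -0.005]
wrist_force: [0.1, 0.3, 0.2]
grip_width: 0.0851
```

```bash
python3 - <<'E'
from h import *
s=sense();np.set_printoptions(precision=4,suppress=True)
p,d=read_camera("wrist");cv2.imwrite("pics/w11.png",cv2.cvtColor(p,cv2.COLOR_RGB2BGR))
M=R.from_rotvec(s["ee_rot"]).as_matrix();g=s["position"]+M@[0,0,.155]
t=np.array([.532,-.0313,.182]);print(g,M.T@(t-g),s["wrist_force"],s["time"])
E
```

```text
[ 0.5335 -0.0299  0.1827] [-0.0005  0.002   0.0007] [0.0571 0.3357 0.2195] 15.1
```

View pics/w11.png

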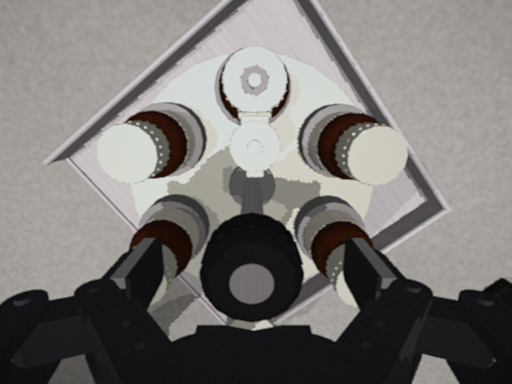

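Request:
{"method": "play_rows", "body": {
  "series": [
    [[-0.05,0.2,0],0,0],
    [[-0.05,0.2,0],0,0.2],
    [[-0.05,0.2,0],0,0.4],
    [[-0.05,0.2,0],0,0.6],
    [[-0.05,0.2,0],0,1],
    [[-0.05,0.2,0],0,1],
    [[-0.05,0.2,0],0,1],
    [[-0.05,0.2,0],0,1]
  ],
  "grip_force": 50
}}

```text
time: 16.15
position: [0.5312, -0.0312, 0.3381]
ee_rot: [-3.009, 0.901, -0.005]
wrist_force: [-1.7, -0.3, 4.8]
grip_width: 0.0427
```

```bash
python3 - <<'E'
from h import *
s=sense();np.set_printoptions(precision=4,suppress=True)
M=R.from_rotvec(s["ee_rot"]).as_matrix();g=s["position"]+M@[0,0,.155]
print(g,s["wrist_force"],s["torque"],s["joint_pos"],np.degrees(np.arctan2(M[1,0],M[0,0])))
E
```

```text
[ 0.5318 -0.0313  0.1831] [-1.7232 -0.3336  4.8217] [0.15   0.5723 0.0408] [ 0.3234  0.4522 -0.4545  1.8411  0.2482  0.9006 -0.8279] -33.33491891408521
```

Request:
{"method": "play_rows", "body": {
  "series": [
    [[0,0,0],-0.01,1],
    [[0,0,0],-0.03,1],
    [[0,0,0],-0.06,1],
    [[0,0,0],-0.1,1],
    [[0,0,0],-0.15,1],
    [[0,0,0],-0.21,1],
    [[0,0,0],-0.27,1],
    [[0,0,0],-0.33,1],
    [[0,0,0],-0.38,1],
    [[0,0,0],-0.42,1],
    [[0,0,0],-0.44,1],
    [[0,0,0],-0.45,1]
  ],
  "grip_force": 60
}}

```text
time: 17.65
position: [0.5313, -0.0313, 0.3382]
ee_rot: [3.135, -0.206, 0.006]
wrist_force: [0.2, -0.9, 3.0]
grip_width: 0.0425
```

```bash
cat > st.py <<'E'
from h import *
import sys,pickle
s=sense();np.set_printoptions(precision=4,suppress=True)
n=sys.argv[1]
p,d=read_camera("wrist");cv2.imwrite(f"pics/{n}.png",cv2.cvtColor(p,cv2.COLOR_RGB2BGR));pickle.dump(s,open(n+".pkl","wb"))
M=R.from_rotvec(s["ee_rot"]).as_matrix();g=s["position"]+M@[0,0,.155]
print(g,s["wrist_force"],s["torque"],s["joint_pos"],"yaw",np.degrees(np.arctan2(M[1,0],M[0,0])),M[:,2],s["grip_width"],s["time"])
t=np.array([.5318,-.0313,.183]);print("recentre",M.T@(t-g))
E
python3 st.py w12
```

```text
[ 0.5319 -0.0314  0.1832] [ 0.214  -0.889   2.9636] [-0.0464  0.2637 -0.0854] [ 0.4042  0.4708 -0.5783  1.8399  0.3181  0.92   -0.45  ] yaw -7.526591356020715 [ 0.0038 -0.0005 -1.    ] 0.042466394341376695 17.65
recentre [-0.0001 -0.0001  0.0002]
```

View pics/w12.png

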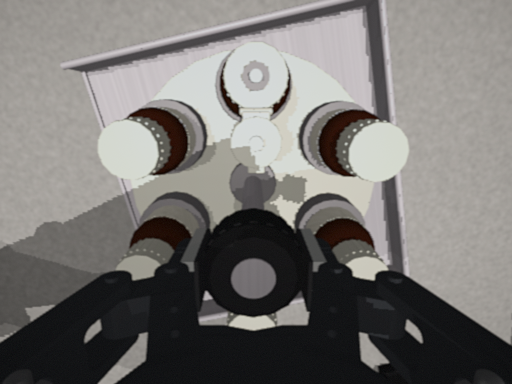

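The carousel follows the knob. I'll continue.

Request:
{"method": "play_rows", "body": {
  "series": [
    [[0,0,0],-0.02,1],
    [[0,0,0],-0.06,1],
    [[0,0,0],-0.12,1],
    [[0,0,0],-0.18,1],
    [[0,0,0],-0.24,1],
    [[0,0,0],-0.3,1],
    [[0,0,0],-0.36,1],
    [[0,0,0],-0.42,1],
    [[0,0,0],-0.48,1],
    [[0,0,0],-0.54,1],
    [[0,0,0],-0.58,1],
    [[0,0,0],-0.6,1]
  ]
}}

```text
time: 19.2
position: [0.5315, -0.0313, 0.3382]
ee_rot: [3.054, 0.732, 0.006]
wrist_force: [2.5, -0.7, 2.2]
grip_width: 0.0426
```

```bash
python3 st.py w13
```

```text
[ 0.5321 -0.0313  0.1832] [ 2.548  -0.6899  2.1837] [-0.0942 -0.0445 -0.0547] [ 0.5076  0.5055 -0.7459  1.8385  0.4157  0.9551  0.05  ] yaw 26.95261761067468 [ 0.0042 -0.0004 -1.    ] 0.04264813996298387 19.2
recentre [-0.0003 -0.0002  0.0002]
```

Request:
{"method": "play_rows", "body": {
  "series": [
    [[0,0,0],-0.02,1],
    [[0,0,0],-0.06,1],
    [[0,0,0],-0.12,1],
    [[0,0,0],-0.18,1],
    [[0,0,0],-0.24,1],
    [[0,0,0],-0.3,1],
    [[0,0,0],-0.36,1],
    [[0,0,0],-0.42,1],
    [[0,0,0],-0.48,1],
    [[0,0,0],-0.54,1],
    [[0,0,0],-0.58,1],
    [[0,0,0],-0.6,1]
  ]
}}

```text
time: 20.75
position: [0.5316, -0.0311, 0.3383]
ee_rot: [2.699, 1.604, 0.006]
wrist_force: [2.0, 1.5, 0.8]
grip_width: 0.0422
```

```bash
python3 st.py w14
```

```text
[ 0.5323 -0.0311  0.1833] [2.0092 1.5363 0.8193] [ 0.0941 -0.3247 -0.0409] [ 0.6026  0.5537 -0.9152  1.8373  0.5181  1.0043  0.5446] yaw 61.44641999548632 [ 0.0047 -0.     -1.    ] 0.04219458410545454 20.75
recentre [-0.0004 -0.0004  0.0003]
```

View pics/w14.png

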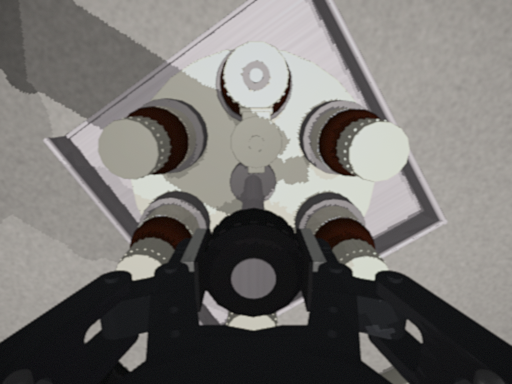

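Request:
{"method": "play_rows", "body": {
  "series": [
    [[0,0,0],-0.02,1],
    [[0,0,0],-0.06,1],
    [[0,0,0],-0.12,1],
    [[0,0,0],-0.18,1],
    [[0,0,0],-0.24,1],
    [[0,0,0],-0.3,1],
    [[0,0,0],-0.36,1],
    [[0,0,0],-0.42,1],
    [[0,0,0],-0.48,1],
    [[0,0,0],-0.53,1],
    [[0,0,0],-0.56,1],
    [[0,0,0],-0.58,1]
  ]
}}

```text
time: 22.3
position: [0.5316, -0.031, 0.3382]
ee_rot: [2.125, 2.31, 0.006]
wrist_force: [2.3, 1.3, 1.1]
grip_width: 0.0421
```

Request:
{"method": "play_rows", "body": {
  "series": [
    [[0,0,0],0,1],
    [[0,0,0],0,1]
  ]
}}

```text
time: 22.55
position: [0.5316, -0.031, 0.3383]
ee_rot: [2.125, 2.31, 0.006]
wrist_force: [2.3, 1.5, 0.3]
grip_width: 0.0419
```

```bash
python3 st.py w15
python3 - <<'E'
from h import *
for n in("top","scene"):
    p,d=read_camera(n);cv2.imwrite(f"pics/{n}15.png",cv2.cvtColor(p,cv2.COLOR_RGB2BGR))
crop("pics/w15.png","pics/w15a.png",60,0,260,200,3);crop("pics/w15.png","pics/w15b.png",250,0,450,200,3)
E
```

```text
[ 0.5324 -0.0309  0.1833] [2.3251 1.5102 0.2939] [ 0.376  -0.3477  0.0006] [ 0.6817  0.6147 -1.0775  1.8365  0.6196  1.0683  1.019 ] yaw 94.78058821556843 [ 0.0048  0.0004 -1.    ] 0.04194585106231027 22.55
recentre [-0.0003 -0.0006  0.0003]
```

View pics/w15.png

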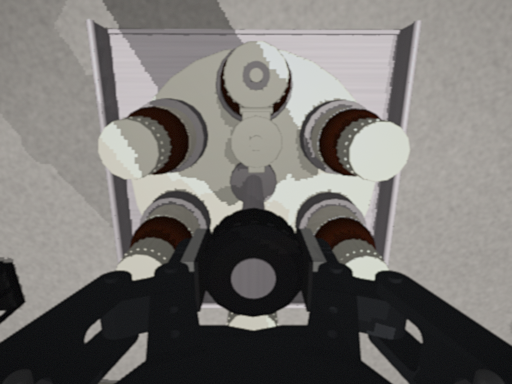

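View pics/top15.png

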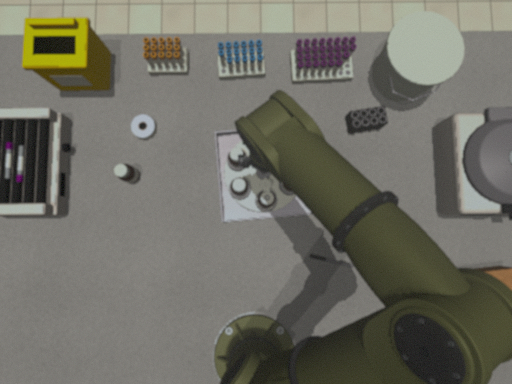

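View pics/w15a.png

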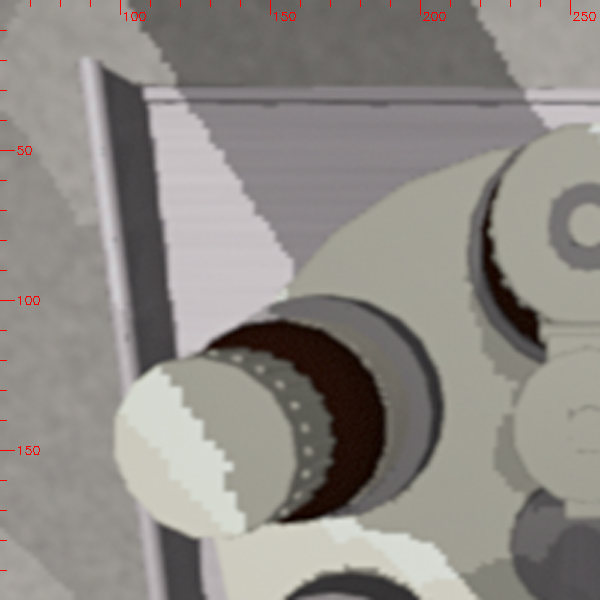

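View pics/w15b.png

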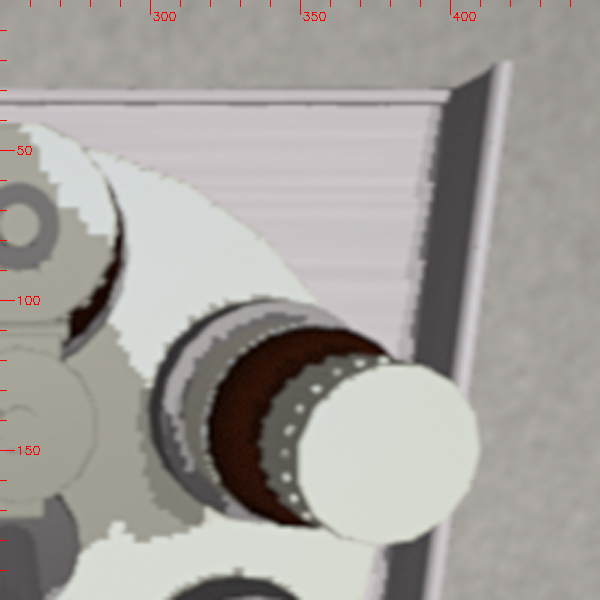

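```bash
python3 - <<'E'
from h import *
import pickle
s=pickle.load(open("w15.pkl","rb"));r=lambda u,v,z:ray("wrist",u,v,z,s)
ang=lambda a,b:np.degrees(np.arctan2(*(b-a)[1::-1]))
np.set_printoptions(precision=4,suppress=True)
l1=r(110,29.3,.008);l2=r(400,30,.008);print("lip normal",ang(l1,l2)-90, ang(l2,l1)-90)
# dark lip inner line
print("lip inner",ang(r(400,34.2,.008),r(110,33.3,.008))-90)
L=r(128.7,149.3,.131);Rr=r(379.7,151.1,.131);print("L,R caps",L,Rr,"normal",ang(Rr,L)-90,np.linalg.norm(L-Rr))
kn=np.array([.5322,-.0312,0]);cap=r(256,75.7,.131);print("cap",cap,ang(kn,cap),np.linalg.norm((cap-kn)[:2]))
print("wall inner top L",ang(r(60+120/3,70/3,.034),r(60+170/3,590/3,.034)),"wallL outer",ang(r(60+80/3,60/3,.034),r(60+153/3,600/3,.034)))
print("wall R outer",ang(r(250+512/3,60/3,.034),r(250+437/3,600/3,.034)))
k2=r(253,278,.198);print(k2)
for c in(L,Rr):print(ang(kn,c),np.linalg.norm((c-kn)[:2]))
E
python3 -c "
from h import *
crop('pics/scene15.png','pics/scene15a.png',160,130,340,290,4)"
```

```text
lip normal 4.702651094239997 -175.29734890576003
lip inner -175.33401852120318
L,R caps [ 0.4948 -0.1066  0.131 ] [0.4835 0.0396 0.131 ] normal -175.59869600779928 0.14669749944530894
cap [ 0.4484 -0.0361  0.131 ] -176.68246288940534 0.08393318524228109
wall inner top L 3.102894936216485 wallL outer 4.930852397904751
wall R outer 4.538969914975476
[ 0.5321 -0.0307  0.198 ]
-116.38628468812318 0.08418870963341796
124.48964825067902 0.08595566982219172
```

View pics/scene15a.png

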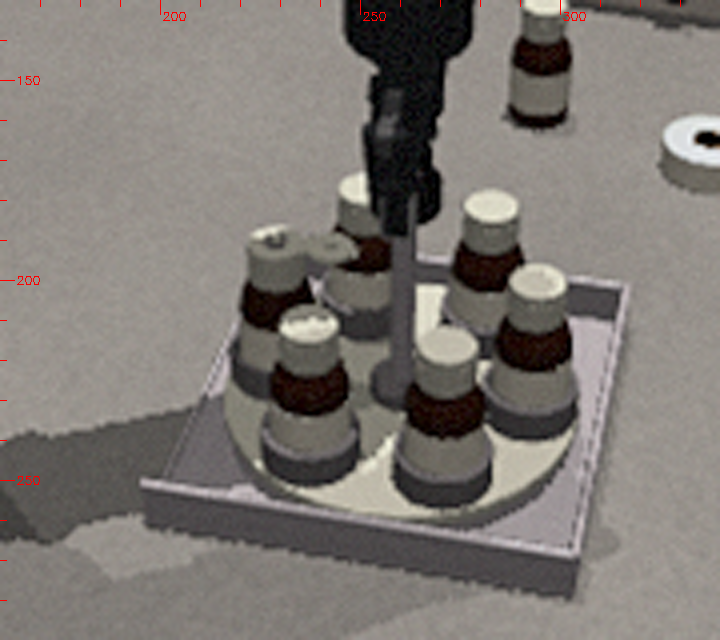

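The place reads about -175.8° against a tray front of -175.25°. I'll nudge it about half a degree and firm the grip.

Request:
{"method": "play_rows", "body": {
  "series": [
    [[0,0,0],-0.005,1],
    [[0,0,0],-0.01,1],
    [[0,0,0],-0.01,1],
    [[0,0,0],-0.01,1],
    [[0,0,0],-0.01,1]
  ],
  "grip_force": 80
}}

```text
time: 23.32
position: [0.5316, -0.0309, 0.3383]
ee_rot: [2.113, 2.32, 0.005]
wrist_force: [1.0, 1.2, 2.3]
grip_width: 0.0418
```

```bash
python3 st.py w16
python3 - <<'E'
from h import *
crop("pics/w16.png","pics/w16a.png",60,0,260,200,3);crop("pics/w16.png","pics/w16b.png",250,0,450,200,3)
a=cv2.imread("pics/w16a.png");b=cv2.imread("pics/w16b.png");cv2.imwrite("pics/w16c.png",np.hstack([a[:580,:400],b[:580,:]])[:, :])
E
```

```text
[ 0.5324 -0.0309  0.1833] [1.0341 1.2051 2.2907] [ 0.2557 -0.1016  0.1046] [ 0.6829  0.6157 -1.0804  1.8364  0.6213  1.0697  1.0272] yaw 95.35827489894406 [ 0.0049  0.0003 -1.    ] 0.04177076280127932 23.325
recentre [-0.0004 -0.0006  0.0003]
```

View pics/w16a.png

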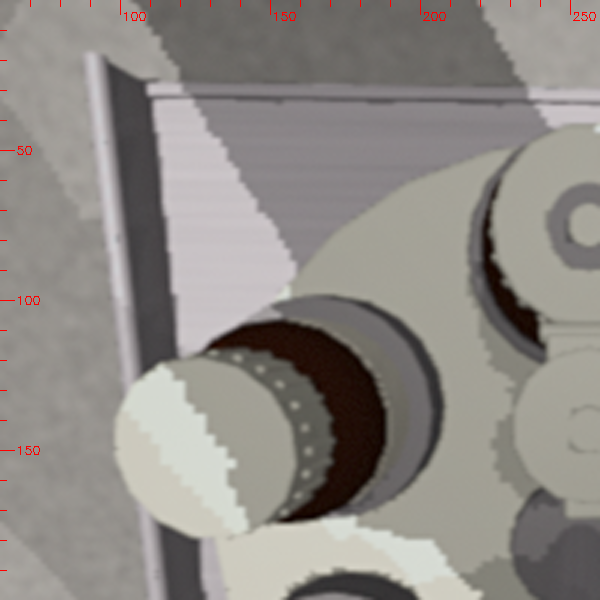

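View pics/w16b.png

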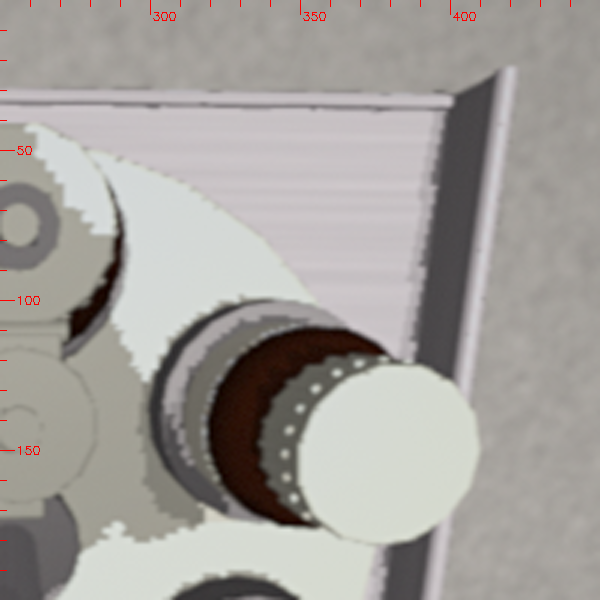

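Request:
{"method": "play_rows", "body": {
  "series": [
    [[0,0,0],0,1],
    [[0,0,0],0,1],
    [[0,0,0],0,1],
    [[0,0,0],0,1]
  ],
  "grip_force": 80
}}

```text
time: 23.88
position: [0.5316, -0.0309, 0.3383]
ee_rot: [2.113, 2.32, 0.005]
wrist_force: [0.9, 0.8, 3.6]
grip_width: 0.0421
```

```bash
python3 st.py w17; python3 - <<'E'
from h import *
s=sense();print(np.abs(s["qd"]).max())
a=cv2.imread("pics/w16.png").astype(int);b=cv2.imread("pics/w17.png").astype(int);print("mean diff",np.abs(a-b).mean())
p,d=read_camera("scene");cv2.imwrite("pics/s17.png",cv2.cvtColor(p,cv2.COLOR_RGB2BGR))
E
```

```text
[ 0.5324 -0.0309  0.1833] [0.9429 0.7591 3.5764] [ 0.2804 -0.1388  0.0652] [ 0.6829  0.6158 -1.0804  1.8364  0.6213  1.0698  1.0272] yaw 95.35675605150912 [ 0.0048  0.0003 -1.    ] 0.04213259692614741 23.875
recentre [-0.0003 -0.0006  0.0003]
0.0010120988629391447
mean diff 0.7770300971137153
```

View pics/s17.png

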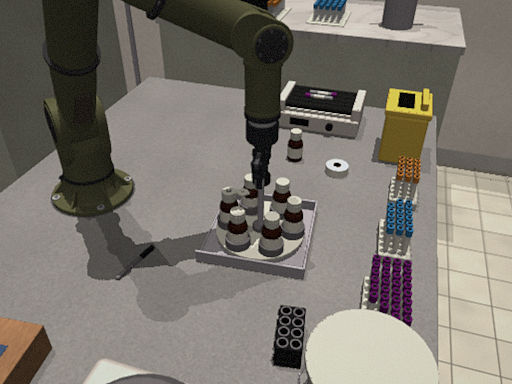

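The scene view shows the gripper holding the knob at (261,178) and the flip-top bottle standing in its cup at the front, near (229,205). The spare bottle, roll, rack and pen are where they were, so I'm handing in.

```bash
python3 -c "
from plant import *
print(hand_in())"
```

```text
the job is handed in; nothing more can be done
None
```

The flip-top bottle is standing in the carousel's empty cup, released and upright with its lid pointing inward. That cup is at the open front of the drip tray. I gripped the bottle by its cap, lowered it until it just touched the cup floor and let go. I then gripped the knob and turned the carousel about 129° at under 30°/s. I handed in at about 24 s, with the arm still and holding the knob at 80 N.

- **Alignment:** the tray front measures about −175.3°. After the last half-degree nudge I only redid the check between the two neighbouring caps roughly, and it gives about −175.0°. The other estimates carry earlier readings forward by the angle turned. They disagree a little, running from about −174.6° to −175.7°, so I take the place as square to within about 0.5°.
- **Bottle in the cup:** its cap reads about 1° to one side (−176.1°), which is roughly 1.4 mm of play in the cup.
- **Bystanders:** the last scene picture shows the spare bottle, label roll, grey rack and pen where they were.
- **Forces:** no wrist force reading passed about 5.5 N. I only read it at the end of each move.

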